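Angle an aluminium profile behind the lamp column into its bay

ROBOT

A 6-joint arm with a two-finger parallel gripper is mounted at the origin on the work surface. World frame = base frame: x ahead of the robot, y to its left, z up, the work surface at z = 0. Lengths are in m, angles in rad, forces in N, time in s.
With the tool pointing down it reaches from about 0.3 to 0.875 m from the base axis. Payload 4.2 kg.
Tool frame: the origin (TCP) lies midway between the tips of the shut fingers; the grasp point (between the pads) lies 19 mm behind it; z points along the fingers, y is the direction in which the jaws open and shut (so a half turn about z gives the same grasp; the last joint's range is limited). The gripper opens to 85 mm and grips with 20 to 120 N. Pads are 22 mm wide; open, the fingers measure 114 mm over their backs; the gripper's body (76 mm by 85 mm) begins 54 mm behind the grasp point. The pads swing forward as they close: fully open they stand 13 mm farther back than shut.
Start: joints at [-0.02, 0.32, 1.565, -0, 1.257, -0.02], TCP at [0.575, 0, 0.231] pointing down, gripper open.
Joint ranges: [-3.11, 3.11], [-0.84, 2.01], [0.21, 2.61], [-1.34, 4.49], [0.05, 2.63], [-2.56, 2.56]. Speed limits (rad/s): [2.57, 2.57, 3.14, 3.14, 3.14, 3.14].

INTERFACE

Orientations are given as a rotation vector (axis times angle).
In Python, from cell import env gives the robot as it stands.
- The arm moves only by the shell command python3 -m creep 'ROWS' [FORCE]. ROWS is text: rows parted by semicolons, each of 5 numbers parted by spaces: the shift along the world's x, y, z in cm, then the turn about the world's z in degrees, then the closure, from -1 (fully open) to 1 (shut), so that 0 is half open. A call has 1 to 8 rows; each row is the pose to reach, as a shift and turn from the pose measured when the call began; what a row does not reach only later rows make up. A row lasts 1/8 s, in which the tool goes at most 62.5 mm and 10.7 degrees, less where a joint would pass 70% of its speed; a pose out of reach is approached as far as the arm can. A call with a gripper value outside its range is refused whole. The fingers move at their own pace and stop on an object; FORCE is the grip in N (left out, the last holds). Time passes only in rows, so rows that repeat a pose let the fingers close. It gives the time, the measured TCP pose, the force and the opening at its end, in the units of the state.
- env.observe(): the state, without advancing time (a new reading comes with each control period).
- env.get_image(name): name is "scene" or "side" or "wrist"; returns a dict with "img" (480x640x3 uint8, red, green, blue), "depth" (480x640 float32, m along the optical axis (not along the pixel's ray), 0 where there is no reading), "mtx" (3x3 intrinsics, pixels), "cam_to_world" (4x4, takes a point from camera to world coordinates). Camera axes: x right, y up, looking along -z (the intrinsics and any distortion apply to the point x, -y, -z); pixel columns grow to the right and rows downward; lengths in m; the calibration is good to about 2 mm. A picture is of the moment at which its call begins.
- env.job_done(): hands the job in, once; it reports no verdict.
The state is a dict: "time_s": time; "joint_positions": joint angles; "qvel": joint speeds; "joint_efforts": joint torques, N m; "ee_pos": TCP position; "tool_rot": TCP orientation; "ft_force": force on the tool from outside, world axes, zero at the start; "ft_torque": the same for the moment, N m; "opening": finger opening in m.
Only numpy, scipy, OpenCV 4.12 (cv2) and the standard library are available. Lean on these libraries where they do the work, as an engineer would, in place of code of your own. Each camera call takes 0.05 s, during which the arm holds its last target.

TASK

Put the loose aluminium profile away in the low steel bay at the back of the bench: with the fingertips, push one of its ends and then the other, so that its left end angles in behind the lamp column first and the right end then swings in, and finish with it lying all along the bay's back wall, up against it and between the two end cheeks. Only push it along the bench: do not take it between the fingers and do not lift or tip it. Leave the other loose things where they stand, and let go of everything at the end.

Things in the scene. Friction and masses are not known exactly. Their poses are not given: they have to be found in the camera images.
- rail: The profile to be put away: loose, straight, bare slotted aluminium bar, 30 wide (its x), 240 long (its y), 30 high, about 0.15 to 0.3 kg, lying flat on the bench. Origin: centre of its underside. At the start its long axis is within about 30 degrees of the robot's y axis, its own +y end to the robot's left.
- rail_left (a point): Centre of the profile's left (+y) end face, 15 above its underside.
- rail_right (a point): Centre of the profile's right (-y) end face, 15 above its underside.
- bay: Fixed low steel bay, no floor, open at the top and the front. Its x points away from the robot (yaw up to 6 degrees), y to the left along the back wall. Origin: on the bench, at the inner face of the back wall, half-way along. Back wall 25 high, 6 thick, behind x = 0. Two end cheeks, 25 high, 6 thick, stand out 60 in front of it; inner faces at y = -150 and +150.
- lamp: Fixed magnifier lamp. Its upright white round column, diameter 24, height 200, stands in front of the bay, 55 to 70 left of the bay's origin, with a clear gap of 53 to 58 between column and back wall. Its arm and round head lead off at height 195 to 240, away over the far left. Origin: foot of the column on its axis.
- spool: Bystander, to be left alone: solder spool, grey flanged reel, diameter 54, height 40, standing on its flange (mm). Origin: midway, on its underside.
- flux: Bystander, to be left alone: small white flux bottle with a black cap, diameter 38, height 85, upright (mm). Origin: midway, on its underside.
- cleaner: Bystander, to be left alone: dark steel tip-cleaner cup, diameter 66, height 45 (mm). Origin: midway, on its underside.
- board: Bystander, to be left alone: green circuit board lying flat, 70 x 100, up to 15 high (mm). Origin: midway, on its underside.
- driver: Bystander, to be left alone: screwdriver lying on the bench, 170 long, origin midway, handle towards its own -x (mm). Origin: as said.
- mug: Bystander, to be left alone: white mug, diameter 76, height 90 (mm). Origin: midway, on its underside.
Things that resemble listed ones, but are neither listed nor needed, are in the scene too. Several things have the shape of the rail; the one meant has the colours described above.

How it is judged:
By the outcome, as a careful person would: the job done as asked, in the order asked, and still so for the second after the job is handed in, with the robot touching nothing.
It also fails if it takes over 72 s, if anything falls off the work surface, if the arm or the gripper's body presses on something with over 40 N, if the wrist force passes 120 N, or if a joint passes its speed limit or range.

## Working session

There is one attempt and no reset: what is moved stays moved. The work goes in short steps, Python scripts to look and compute and a shell command to move; the robot and the scene stay as the last step left them, time stands still between calls to the robot, and variables do not carry over. Pictures are saved under pics/ and viewed, and the job is handed in when it is done.

```bash
ls; mkdir -p pics; cat > look.py <<'E'
import numpy as np,cv2,sys
from cell import env
def grab(n,tag):
    d=env.get_image(n); cv2.imwrite(f'pics/{n}_{tag}.png',d['img'][:,:,::-1]); np.savez(f'{n}_{tag}.npz',**{k:d[k] for k in('img','depth','mtx','cam_to_world')}); return d
def ray(d,u,v,z):
    M=d['cam_to_world'];K=d['mtx']
    p=np.array([(u-K[0,2])/K[0,0],-(v-K[1,2])/K[1,1],-1.]);r=M[:3,:3]@p;o=M[:3,3]
    return o+r*(z-o[2])/r[2]
def pt(d,u,v):
    z=d['depth'][int(v),int(u)];M=d['cam_to_world'];K=d['mtx']
    return M[:3,:3]@(z*np.array([(u-K[0,2])/K[0,0],-(v-K[1,2])/K[1,1],-1.]))+M[:3,3]
E
python3 - <<'E'
from look import *
for n in('scene','side','wrist'):
    d=grab(n,'0');print(n,d['mtx'].round(1).tolist(),d['cam_to_world'].round(3).tolist(),list(d))
s=env.observe();print(s)
E
```

```text
pics
scene [[621.0, 0.0, 320.4], [0.0, 621.0, 245.6], [0.0, 0.0, 1.0]] [[-0.81, -0.365, 0.459, 1.186], [0.586, -0.506, 0.633, 0.956], [0.001, 0.782, 0.624, 1.066], [0.0, 0.0, 0.0, 1.0]] ['img', 'depth', 'mtx', 'cam_to_world']
side [[591.1, 0.0, 308.1], [0.0, 591.1, 248.5], [0.0, 0.0, 1.0]] [[0.931, 0.245, -0.271, 0.03], [-0.364, 0.574, -0.734, -1.211], [-0.024, 0.782, 0.623, 0.985], [0.0, 0.0, 0.0, 1.0]] ['img', 'depth', 'mtx', 'cam_to_world']
wrist [[425.1, 0.0, 317.7], [0.0, 425.1, 235.7], [0.0, 0.0, 1.0]] [[1.0, -0.001, 0.003, 0.575], [0.0, 0.953, 0.304, 0.079], [-0.003, -0.304, 0.953, 0.373], [0.0, 0.0, 0.0, 1.0]] ['img', 'depth', 'mtx', 'cam_to_world']
{'time_s': 0.15, 'joint_positions': array([-1.99860086e-02,  3.20129225e-01,  1.56538866e+00,  2.18160098e-05,
        1.25737652e+00, -1.99828176e-02]), 'qvel': array([ 0.00015302, -0.00319528, -0.00361063,  0.00115826,  0.00085394,
       -0.00088548]), 'joint_efforts': array([-9.13009580e-05, -4.15840280e+01, -2.34345907e+01, -1.12702321e-04,
        5.94026569e-03, -2.51738534e-06]), 'ee_pos': array([5.74651295e-01, 2.23890576e-05, 2.30688423e-01]), 'tool_rot': array([-2.22077836e+00, -2.22075631e+00,  1.39276798e-03]), 'ft_force': array([-0.13341067, -0.13400133,  0.11590837]), 'ft_torque': array([-0.0352712 , -0.0156478 ,  0.04317144]), 'opening': 0.0853682992572004}
```

View pics/scene_0.png

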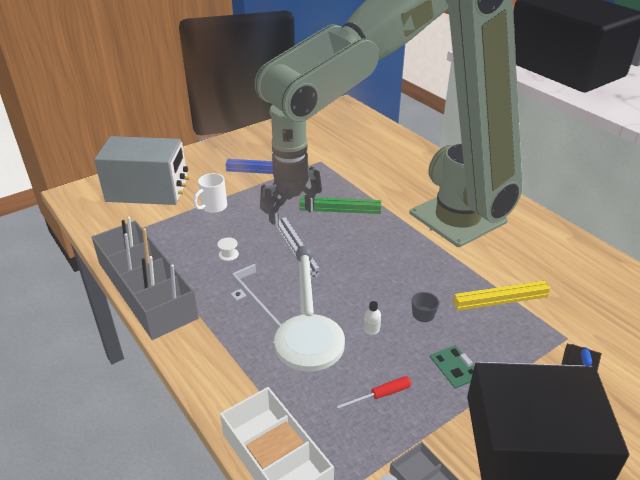

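View pics/side_0.png

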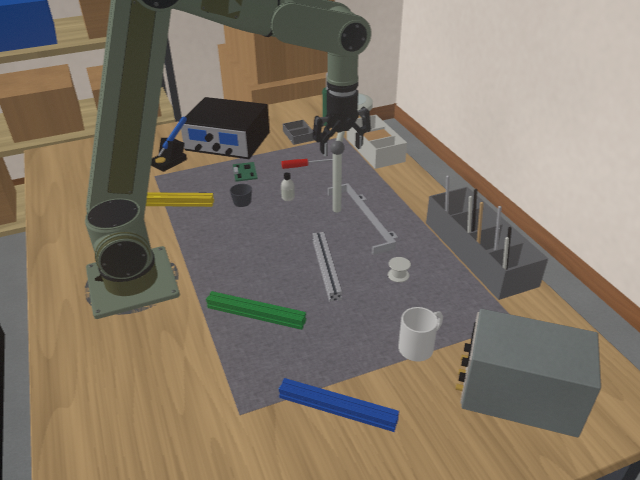

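View pics/wrist_0.png

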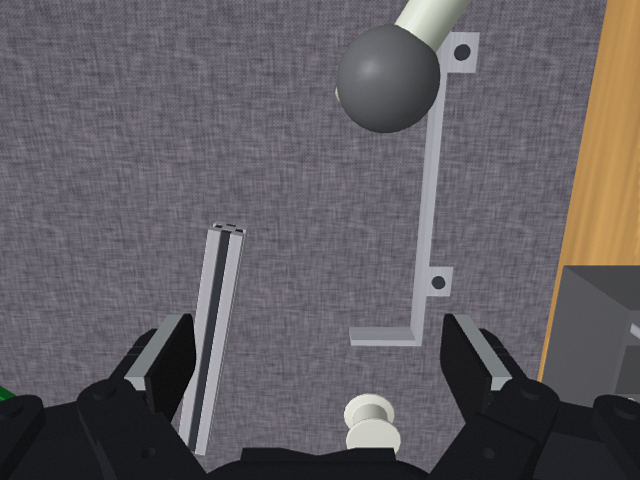

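Candidates with the rail's shape, by pixel in the side view: grey (327,265), green (255,310), blue (338,402) and yellow (180,199). Bare aluminium means the grey one. I'll check that in a crop and mask the parts.

```bash
python3 - <<'E'
import cv2
a=cv2.imread('pics/side_0.png');cv2.imwrite('pics/c1.png',cv2.resize(a[170:320,270:430],None,fx=5,fy=4.0*1,interpolation=cv2.INTER_CUBIC)[:600,:800])
b=cv2.imread('pics/scene_0.png');cv2.imwrite('pics/c2.png',cv2.resize(b[200:350,220:380],None,fx=5,fy=4,interpolation=cv2.INTER_CUBIC))
E
```

```text
(no output)
```

View pics/c1.png

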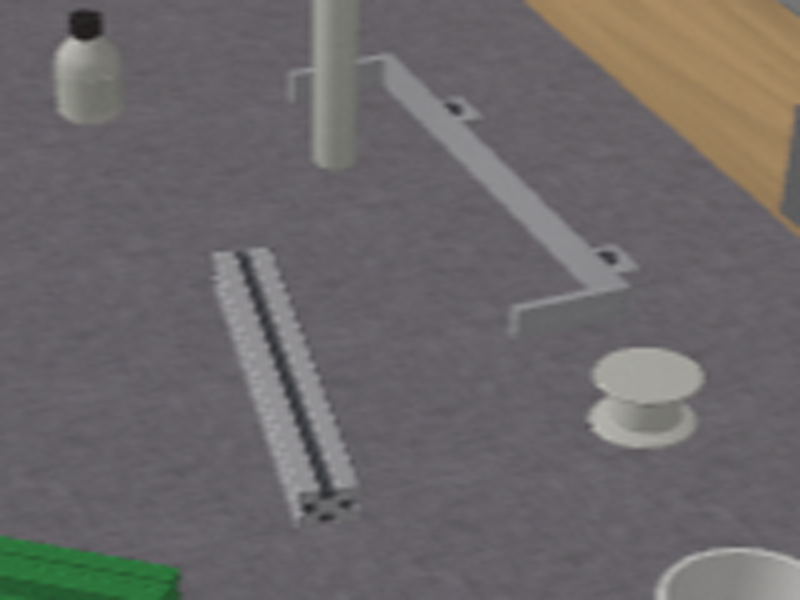

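View pics/c2.png

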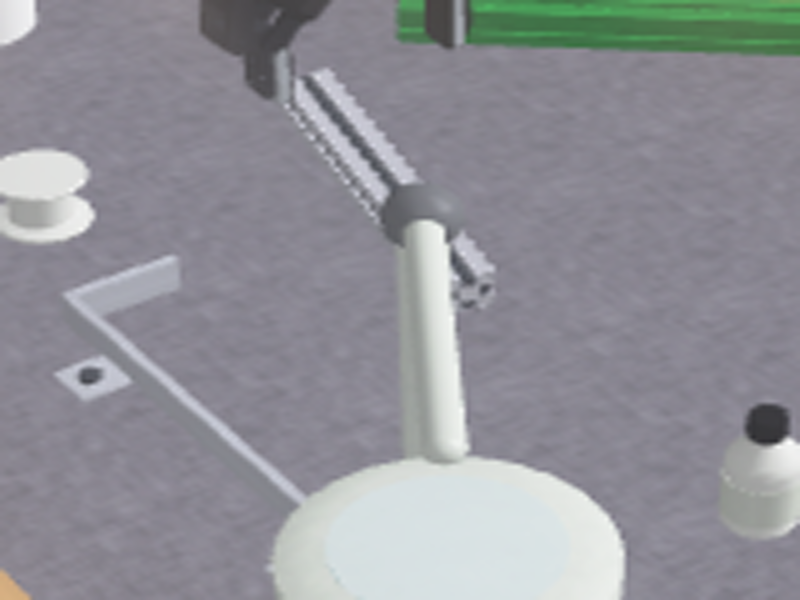

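The crops show the grey slotted bar, and its right end face is visible at about (335,295) in the side view. The bay has two cheeks, and the lamp column foot is at about (336,210). I'll measure them from the point clouds.

```bash
cat > meas.py <<'E'
from look import *
def cloud(d):
    v,u=np.mgrid[0:480,0:640]; K=d['mtx'];z=d['depth'].astype(float);M=d['cam_to_world']
    P=np.stack([(u-K[0,2])/K[0,0]*z,-(v-K[1,2])/K[1,1]*z,-z],-1)@M[:3,:3].T+M[:3,3]
    P[z<=0]=np.nan
    return P
def grey(img):
    h=cv2.cvtColor(img,cv2.COLOR_RGB2HSV); return h[...,1],h[...,2]
E
python3 - <<'E'
from meas import *
import sys
for n in('side','wrist','scene'):
    d=np.load(f'{n}_0.npz');P=cloud(d)
    x,y,z=P[...,0],P[...,1],P[...,2]
    # top-down map 2mm
    im=np.zeros((300,400,3),np.uint8)
    m=(x>.35)&(x<.95)&(y>-.4)&(y<.4)&(z<.25)
    r=((.95-x[m])/.002).astype(int);c=((.4-y[m])/.002).astype(int)
    im[r.clip(0,299),c.clip(0,399)]=d['img'][m][:,::-1]
    hi=m&(z>.012)
    r=((.95-x[hi])/.002).astype(int);c=((.4-y[hi])/.002).astype(int)
    im[r.clip(0,299),c.clip(0,399)]=cv2.applyColorMap((z[hi]*255/.1).clip(0,255).astype(np.uint8),cv2.COLORMAP_JET)[:,0]
    cv2.imwrite(f'pics/top_{n}.png',cv2.resize(im,None,fx=2,fy=2,interpolation=cv2.INTER_NEAREST))
    t=(x>.4)&(x<.7)&(y>-.25)&(y<.2)&(abs(z-.03)<.008)
    print(n,t.sum(),np.nanmedian(z[(x>.5)&(x<.7)&(y>-.1)&(y<.1)]))
E
```

```text
side 1066 0.33462329391150136
wrist 9963 0.22033362590425987
scene 736 0.39978449535519495
```

View pics/top_side.png

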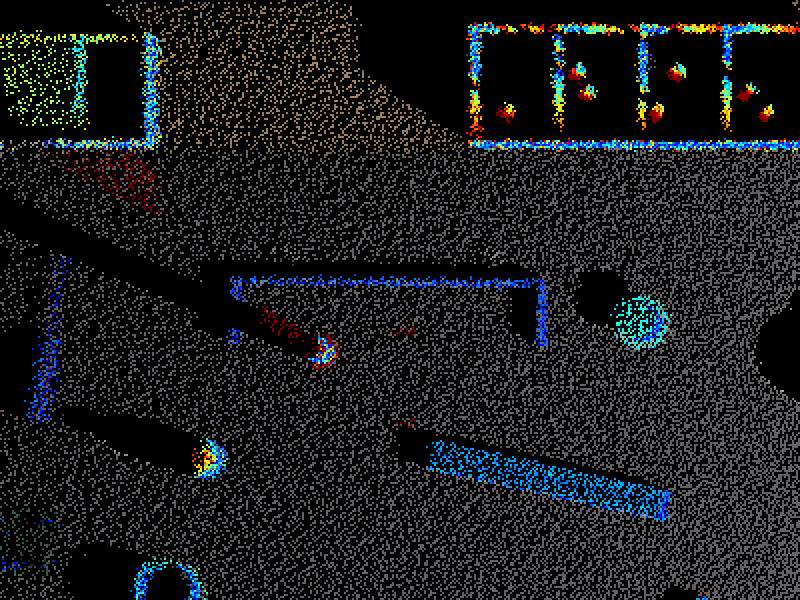

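View pics/top_wrist.png

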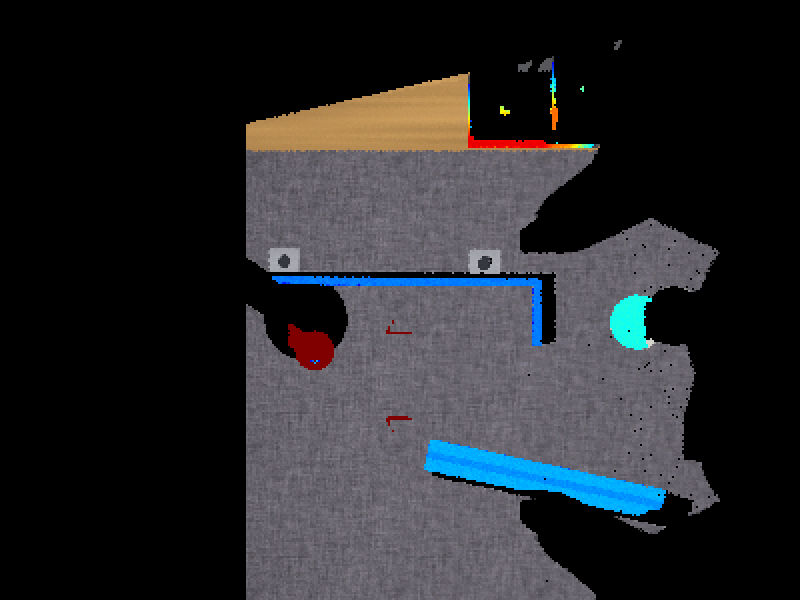

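```bash
cat >> meas.py <<'E'
def rail(d,xr=(.35,.69),yr=(-.45,.3),verbose=True):
    P=cloud(d);x,y,z=P[...,0],P[...,1],P[...,2]
    s,v=grey(d['img'])
    m=((x>xr[0])&(x<xr[1])&(y>yr[0])&(y<yr[1])&(z>.026)&(z<.034)&(s<45)).astype(np.uint8)
    m=cv2.morphologyEx(m,cv2.MORPH_CLOSE,np.ones((5,5)))
    n,l,st,_=cv2.connectedComponentsWithStats(m)
    k=1+np.argmax(st[1:,4]);q=P[(l==k)&(z>.026)&(z<.034)][:,:2]
    r=cv2.minAreaRect((q*1000).astype(np.float32))
    b=cv2.boxPoints(r)/1000
    e=sorted([(np.linalg.norm(b[i]-b[(i+1)%4]),i) for i in range(4)])[:2]
    ends=sorted([(b[i]+b[(i+1)%4])/2 for _,i in e],key=lambda p:p[1])
    R,L=ends; dd=L-R
    print('rail n',len(q),'size',np.round(sorted(r[1]),1),'R',R.round(4),'L',L.round(4),'ang',round(float(np.degrees(np.arctan2(dd[0],dd[1]))),2))
    return R,L
E
python3 - <<'E'
from meas import *
D={n:np.load(f'{n}_0.npz') for n in('side','wrist','scene')}
for n in D: print(n);rail(D[n])
for n in('side','wrist'):
    P=cloud(D[n]);x,y,z=P[...,0],P[...,1],P[...,2]
    w=(z>.02)&(z<.03)&(x>.655)&(x<.69)&(y>-.12)&(y<.15)
    for a,b in((-.12,-.06),(-.06,0),(0,.06),(.06,.15)):
        k=w&(y>a)&(y<b)
        if k.sum()>9: print(n,'wall top',a,b,np.percentile(x[k],[3,50,97]).round(4))
    f=(z>.005)&(z<.02)&(x>.655)&(x<.69)&(y>-.12)&(y<.15)
    if f.sum()>20: c=np.polyfit(y[f],x[f],1);print('face',c,np.percentile(x[f]-np.polyval(c,y[f]),[5,95]))
    for nm,a,b in(('R',-.16,-.12),('L',.14,.19)):
        k=(z>.018)&(z<.03)&(x>.6)&(x<.655)&(y>a)&(y<b)
        if k.sum()>9: print(n,nm,'cheek y',np.percentile(y[k],[3,50,97]).round(4),'x',np.percentile(x[k],[2,98]).round(4))
    k=(z>.03)&(z<.15)&(x>.56)&(x<.65)&(y>.05)&(y<.11)
    print(n,'col',k.sum(),np.percentile(x[k],[3,97]).round(4),np.percentile(y[k],[3,97]).round(4))
# others seen above bench
P=cloud(D['side']);x,y,z=P[...,0],P[...,1],P[...,2]
m=((z>.012)&(z<.14)&(x>.3)&(x<.72)&(y>-.6)&(y<.6)).astype(np.uint8)
m=cv2.morphologyEx(m,cv2.MORPH_CLOSE,np.ones((3,3)))
n,l,st,c=cv2.connectedComponentsWithStats(m)
for i in range(1,n):
    if st[i,4]>60:
        k=(l==i)&(z>.012);print(c[i].round(),st[i,4],'x',np.nanpercentile(x[k],[2,98]).round(3),'y',np.nanpercentile(y[k],[2,98]).round(3),'z',np.nanpercentile(z[k],98).round(3))
E
```

```text
side
rail n 632 size [ 31.4 246. ] R [ 0.4437 -0.2706] L [ 0.4954 -0.0301] ang 12.12
wrist
rail n 6726 size [ 30.2 240.6] R [ 0.4445 -0.2629] L [ 0.4954 -0.0278] ang 12.22
scene
rail n 288 size [ 33.5 151.6] R [ 0.4453 -0.2617] L [ 0.4769 -0.1135] ang 12.05
side wall top -0.12 -0.06 [0.6632 0.6675 0.6714]
side wall top -0.06 0 [0.6638 0.6671 0.6728]
side wall top 0 0.06 [0.6641 0.6682 0.6737]
side wall top 0.06 0.15 [0.6648 0.6687 0.6738]
face [0.00108427 0.66723548] [-0.00341193  0.00328965]
side R cheek y [-0.1475 -0.1417 -0.1362] x [0.605 0.653]
side L cheek y [0.1575 0.1635 0.1713] x [0.6069 0.6543]
side col 320 [0.5879 0.6107] [0.0672 0.0879]
wrist wall top -0.12 -0.06 [0.6647 0.6673 0.6707]
wrist wall top -0.06 0 [0.6651 0.6679 0.6713]
wrist wall top 0 0.06 [0.6656 0.6683 0.6718]
wrist wall top 0.06 0.15 [0.6662 0.6693 0.6723]
face [0.02972827 0.66962931] [-0.00554612  0.01812569]
wrist R cheek y [-0.1402 -0.1356 -0.1338] x [0.6054 0.6538]
wrist col 7 [0.5878 0.59  ] [0.0788 0.0848]
[232. 132.] 2821 x [0.305 0.551] y [0.466 0.599] z 0.113
[299. 133.] 288 x [0.618 0.7  ] y [0.495 0.598] z 0.032
[300. 162.] 208 x [0.532 0.684] y [0.336 0.37 ] z 0.028
[357. 207.] 846 x [0.588 0.673] y [-0.145  0.166] z 0.136
[288. 186.] 268 x [0.473 0.508] y [0.176 0.205] z 0.085
[241. 193.] 373 x [0.329 0.387] y [0.2   0.265] z 0.047
[327. 265.] 851 x [0.433 0.502] y [-0.267 -0.037] z 0.033
[399. 266.] 322 x [0.603 0.651] y [-0.266 -0.218] z 0.043
[292. 315.] 366 x [0.301 0.35 ] y [-0.321 -0.263] z 0.033
[419. 331.] 1719 x [0.51  0.611] y [-0.509 -0.435] z 0.09
[472. 336.] 131 x [0.584 0.633] y [-0.598 -0.542] z 0.141
[464. 363.] 100 x [0.579 0.617] y [-0.594 -0.55 ] z 0.07
[347. 404.] 917 x [0.301 0.39 ] y [-0.599 -0.52 ] z 0.033
```

Wrist fit: 30.2 × 240.6 mm, matching 30 × 240. The rail's right end is at (.4445,-.263) and its left end at (.495,-.028), at 12.2°. Wall face is at x≈.665, cheeks at y≈-.135 and +.164, column at (.600,.078). The green bar ends at x<.35 and the spool is at (.628,-.242).

First I'll shut the fingers and go down in front of the left end.

```bash
python3 -m creep '-5 -2 -2 0 1; -10 -4 -4 0 1; -13 -4.5 -9 0 1; -13 -4.5 -14 0 1; -13 -4.5 -17 0 1; -13 -4.5 -19 0 1; -13 -4.5 -20.5 0 1; -13 -4.5 -21.5 0 1' 20
```

```text
time_s: 1.15
ee_pos: [0.4443, -0.045, 0.0149]
tool_rot: [-2.22, -2.22, 0.003]
ft_force: [-0.2, 0.2, 0.8]
opening: 0.0001
```

```bash
python3 -m creep '0.8 0 0 0 1; 1.6 0 0 0 1; 2.4 0 0 0 1; 3.2 0 0 0 1; 4 0 0 0 1; 4.8 0 0 0 1; 5.5 0 0 0 1; 6 0 0 0 1'; python3 - <<'E'
from meas import *
for n in('side','wrist'): rail(grab(n,'1'))
E
```

```text
time_s: 2.15
ee_pos: [0.5048, -0.045, 0.0148]
tool_rot: [-2.22, -2.22, 0.003]
ft_force: [-0.4, -0.3, -0.7]
opening: 0.0001
rail n 647 size [ 58.7 247.6] R [ 0.4281 -0.257 ] L [ 0.528  -0.0304] ang 23.79
rail n 4592 size [26.2 30.7] R [ 0.551  -0.0547] L [ 0.5234 -0.041 ] ang -63.5
```

View pics/side_1.png

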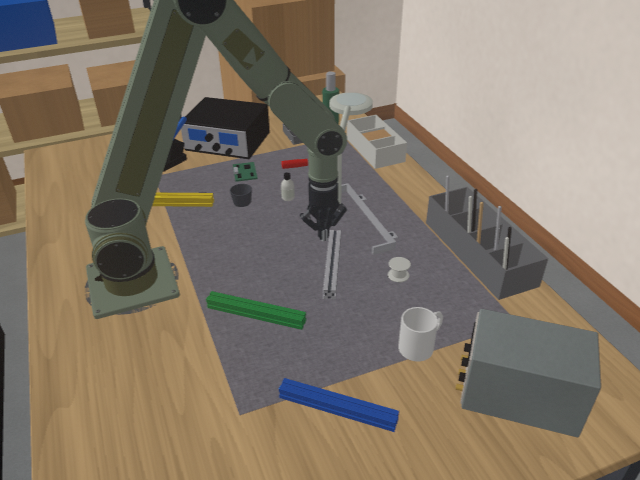

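View pics/wrist_1.png

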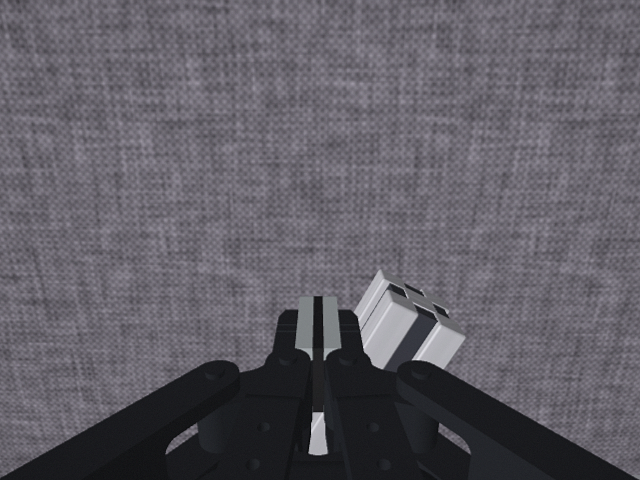

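The left end swung about 20 mm past the fingertip and its end face is clearly seen. I'll back off, lift and move to the right end, then measure again.

```bash
python3 -m creep '-2 0 1 0 1; -5 -3 6 0 1; -8 -8 11 0 1; -11 -13 15 0 1; -11.5 -18 18 0 1; -11.5 -21 18 0 1; -11.5 -21 18 0 1'; python3 - <<'E'
from meas import *
for n in('side','wrist'): rail(grab(n,'2'))
E
```

```text
time_s: 3.12
ee_pos: [0.3903, -0.2578, 0.1961]
tool_rot: [2.224, 2.215, -0.001]
ft_force: [-0.5, 0.8, -0.5]
opening: -0.0003
rail n 607 size [ 30.  244.4] R [ 0.4324 -0.2554] L [ 0.544 -0.038] ang 27.17
rail n 9465 size [ 30.8 158. ] R [ 0.4337 -0.2502] L [ 0.5054 -0.1094] ang 27.0
```

View pics/wrist_2.png

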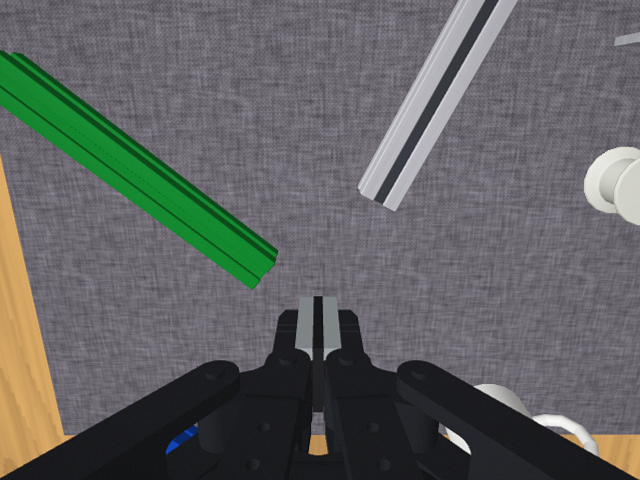

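```bash
python3 - <<'E'
from meas import *
d=np.load('wrist_2.npz');P=cloud(d);h=cv2.cvtColor(d['img'],cv2.COLOR_RGB2HSV)
k=(h[...,0]>45)&(h[...,0]<75)&(h[...,1]>100)&(P[...,2]>.01);q=P[k]
print('green x',np.percentile(q[:,0],[1,99]).round(3),'y',np.percentile(q[:,1],[1,99]).round(3));i=q[:,0].argmax();print(q[i])
E
python3 -m creep '0.7 2 -3 0 1; 0.7 3.7 -7 0 1; 0.7 3.7 -11 0 1; 0.7 3.7 -14 0 1; 0.7 3.7 -16 0 1; 0.7 3.7 -17.4 0 1; 0.7 3.7 -18.1 0 1; 0.7 3.7 -18.1 0 1'
```

```text
green x [0.173 0.349] y [-0.31  -0.151]
[ 0.35538969 -0.29742142  0.02397716]
time_s: 4.22
ee_pos: [0.3962, -0.2167, 0.0131]
tool_rot: [-2.219, -2.219, 0.002]
ft_force: [0.1, -0.6, -0.1]
opening: -0.0001
```

```bash
python3 -m creep '1 0 0 0 1; 1.8 0 0 0 1; 2.6 0 0 0 1; 3.4 0 0 0 1; 4.2 0 0 0 1; 5 0 0 0 1; 5.8 0 0 0 1; 6.4 0 0 0 1'; python3 -m creep '-2 0 1 0 1; -5 -2 6 0 1; -5 -5 12 0 1; -5 -5 17 0 1;-5 -5 18 0 1' ; python3 - <<'E'
from meas import *
for n in('side','wrist'): rail(grab(n,'3'))
E
```

```text
time_s: 5.22
ee_pos: [0.4608, -0.2167, 0.0131]
tool_rot: [-2.219, -2.219, 0.002]
ft_force: [-0.5, -0.2, -0.2]
opening: -0.0001
time_s: 5.85
ee_pos: [0.411, -0.2679, 0.1974]
tool_rot: [2.22, 2.217, 0.001]
ft_force: [-0.1, 0.1, -0.1]
opening: -0.0002
rail n 583 size [ 31.  243.3] R [ 0.4804 -0.2653] L [ 0.5377 -0.0288] ang 13.61
rail n 8464 size [ 30.5 138.5] R [ 0.4809 -0.2585] L [ 0.5138 -0.1239] ang 13.74
```

```bash
python3 -m creep '1 5 0 0 1; 3 10 -3 0 1; 5 15 -6 0 1; 7 20 -9 0 1; 7.4 21.3 -13 0 1; 7.4 21.3 -16 0 1; 7.4 21.3 -17.5 0 1; 7.4 21.3 -18.3 0 1' && python3 -m creep '1 0 0 0 1; 2 0 0 0 1; 3 0 0 0 1; 4 0 0 0 1; 5 0 0 0 1; 6 0 0 0 1; 7 0 0 0 1; 8 0 0 0 1'; python3 - <<'E'
from meas import *
rail(grab('side','4'))
E
```

```text
time_s: 6.95
ee_pos: [0.4815, -0.0532, 0.0091]
tool_rot: [-2.217, -2.217, 0.006]
ft_force: [0.9, -0.1, 0.2]
opening: -0.0001
time_s: 7.95
ee_pos: [0.5621, -0.0531, 0.0091]
tool_rot: [-2.217, -2.217, 0.006]
ft_force: [0.0, -0.8, 0.3]
opening: -0.0001
rail n 619 size [ 59.2 245.3] R [ 0.4604 -0.2404] L [ 0.5938 -0.0346] ang 32.95
```

View pics/side_4.png

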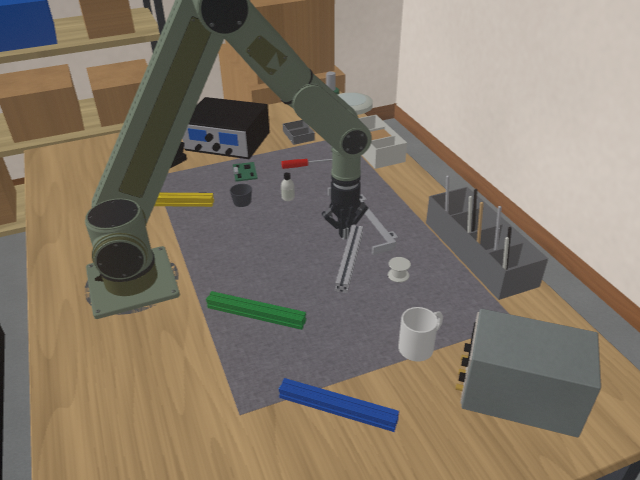

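The left end is up and clear of the column. I'll move back to the right end and measure.

```bash
python3 -m creep '-2 0 1 0 1; -5 -3 6 0 1; -8 -8 11 0 1; -11 -13 15 0 1; -13.5 -18 19 0 1; -13.5 -20 19 0 1; -13.5 -20 19 0 1'; python3 - <<'E'
from meas import *
for n in('side','wrist'): rail(grab(n,'5'))
E
```

```text
time_s: 8.88
ee_pos: [0.4275, -0.2553, 0.2013]
tool_rot: [-2.226, -2.217, 0.003]
ft_force: [-0.5, 0.4, -0.1]
opening: -0.0003
rail n 582 size [ 30.6 243.1] R [ 0.469  -0.2442] L [ 0.6078 -0.0445] ang 34.8
rail n 9538 size [ 30.8 164.6] R [ 0.4698 -0.2397] L [ 0.5639 -0.1047] ang 34.85
```

```bash
python3 -m creep '0.5 2 -3 0 1; 0.5 4.2 -7 0 1; 0.5 4.2 -11 0 1; 0.5 4.2 -14 0 1; 0.5 4.2 -16.5 0 1; 0.5 4.2 -18 0 1; 0.5 4.2 -18.8 0 1' && python3 -m creep '1 0 0 0 1; 2 0 0 0 1; 3 0 0 0 1; 4 0 0 0 1; 5 0 0 0 1; 6 0 0 0 1; 7 0 0 0 1; 7.7 0 0 0 1' && python3 -m creep '-2 0 1 0 1; -4 -3 6 0 1; -4 -6 12 0 1; -4 -9 17 0 1;-4 -11 18 0 1;-4 -11 18 0 1' ; python3 - <<'E'
from meas import *
for n in('side','wrist'): rail(grab(n,'6'))
E
```

```text
time_s: 9.85
ee_pos: [0.4313, -0.2086, 0.0099]
tool_rot: [-2.215, -2.216, 0.005]
ft_force: [-0.7, -0.4, 0.1]
opening: 0.0002
time_s: 10.85
ee_pos: [0.509, -0.2086, 0.0099]
tool_rot: [-2.215, -2.216, 0.005]
ft_force: [-0.1, -0.7, 0.4]
opening: 0.0002
time_s: 11.6
ee_pos: [0.4681, -0.3196, 0.1912]
tool_rot: [-2.219, -2.215, 0.004]
ft_force: [-0.6, 0.2, 0.1]
opening: -0.0
rail n 327 size [ 30.5 146.9] R [ 0.5235 -0.2629] L [ 0.5714 -0.1241] ang 19.06
rail n 5812 size [30.5 87.8] R [ 0.5245 -0.2565] L [ 0.5531 -0.1735] ang 19.04
```

View pics/wrist_6.png

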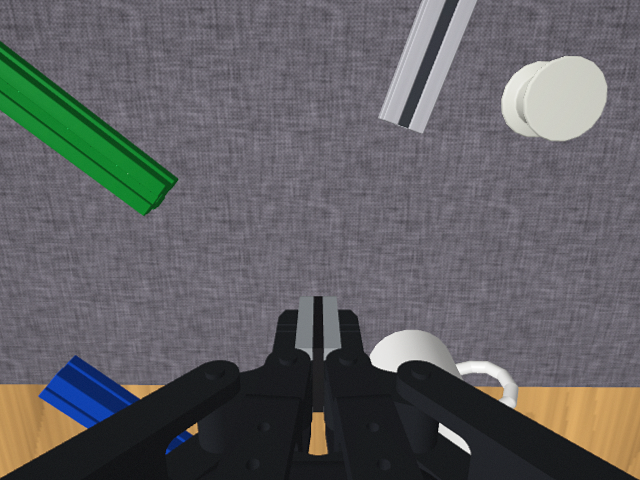

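Axis check: the rail's line crosses y=.078 at x=.640, 38 mm from the column axis, and 27 mm is needed. Now I'll go behind the right end face, turned 19° to match the rail, and push lengthwise.

```bash
python3 -m creep '2 1 -2 -6 1; 4 2.5 -6 -13 1; 4.9 3.8 -10 -19 1; 4.9 3.8 -13 -19 1; 4.9 3.8 -15.5 -19 1; 4.9 3.8 -17 -19 1; 4.9 3.8 -17.8 -19 1; 4.9 3.8 -17.9 -19 1' && python3 -m creep '0.33 0.95 0 0 1; 0.65 1.9 0 0 1; 0.98 2.84 0 0 1; 1.3 3.78 0 0 1; 1.63 4.73 0 0 1; 1.96 5.67 0 0 1; 2.28 6.6 0 0 1; 2.6 7.55 0 0 1';  python3 - <<'E'
from meas import *
for n in('side','scene'): rail(grab(n,'7'))
E
```

```text
time_s: 12.7
ee_pos: [0.5164, -0.2793, 0.0099]
tool_rot: [-2.548, -1.818, 0.002]
ft_force: [0.1, -1.2, -0.9]
opening: -0.0003
time_s: 13.7
ee_pos: [0.5426, -0.2032, 0.0099]
tool_rot: [-2.548, -1.817, 0.002]
ft_force: [-0.7, -1.4, 1.6]
opening: -0.0003
rail n 52 size [34.4 62.7] R [0.369  0.2018] L [0.3672 0.2645] ang -1.62
rail n 667 size [ 31.1 256.8] R [ 0.5417 -0.2027] L [0.626  0.0398] ang 19.19
```

View pics/side_7.png

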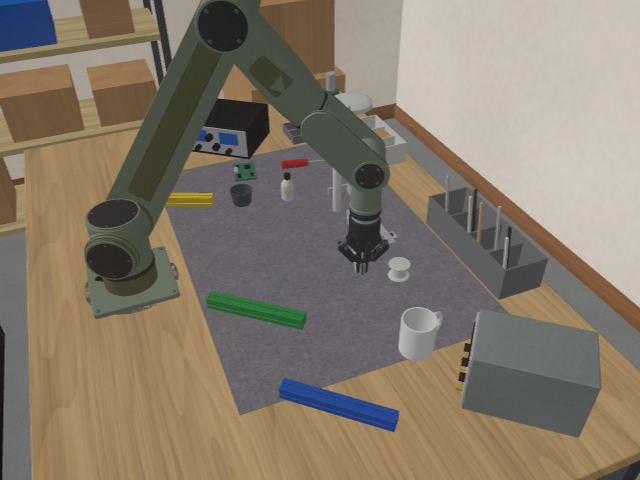

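View pics/scene_7.png

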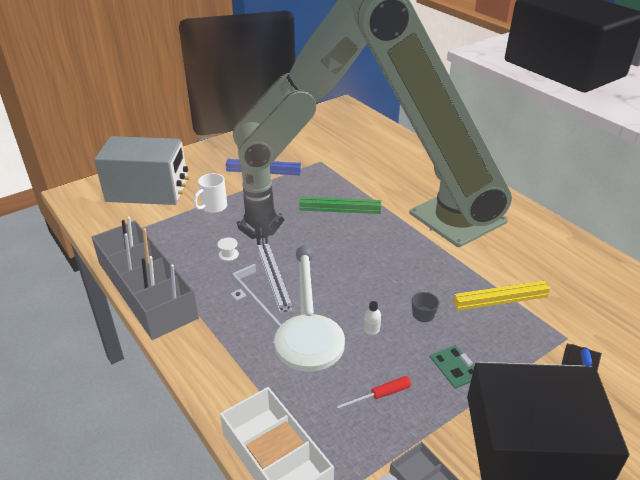

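The angle held at 19.2° and the left end has reached about (.625,.036), just before the gap. Continuing.

```bash
python3 -m creep '0.3 0.87 0 0 1; 0.6 1.73 0 0 1; 0.9 2.6 0 0 1; 1.2 3.48 0 0 1; 1.5 4.35 0 0 1; 1.8 5.2 0 0 1; 2.1 6.1 0 0 1; 2.4 6.95 0 0 1';  python3 - <<'E'
from meas import *
rail(grab('scene','8'),xr=(.5,.664))
E
```

```text
time_s: 14.8
ee_pos: [0.5668, -0.1323, 0.0097]
tool_rot: [-2.546, -1.818, 0.002]
ft_force: [-0.7, -2.1, -0.6]
opening: 0.0001
rail n 656 size [ 31. 237.] R [ 0.5663 -0.1328] L [0.6429 0.0914] ang 18.87
```

View pics/scene_8.png

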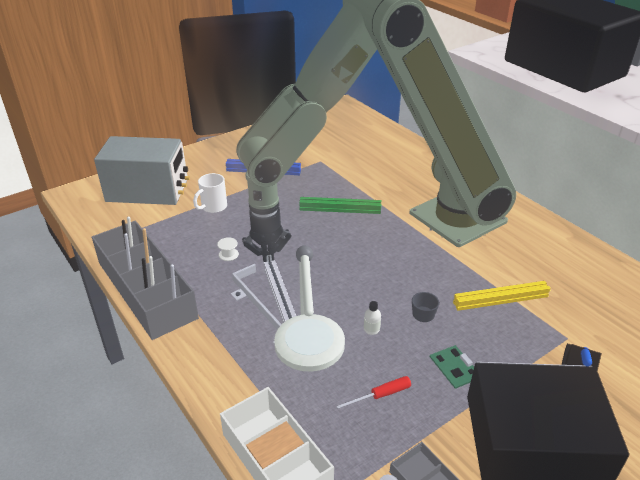

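```bash
python3 -m creep '0.2 0.6 0 0 1; 0.35 1.1 0 0 1; 0.45 1.6 0 0 1; 0.55 2.1 0 0 1; 0.55 2.3 0 0 1;0.55 2.3 0 0 1' && python3 -m creep '-0.5 -1.5 0 0 1; -3 -5 3 5 1; -5 -9 8 10 1; -7 -13 13 19 1; -9 -15 18 19 1;-9 -15 19 19 1;-9 -15 19 19 1'; python3 - <<'E'
from meas import *
for n in('side','scene','wrist'):rail(grab(n,'9'),xr=(.5,.664))
E
```

```text
time_s: 15.6
ee_pos: [0.5727, -0.1081, 0.0097]
tool_rot: [-2.545, -1.818, 0.0]
ft_force: [0.8, 0.3, 0.7]
opening: 0.0001
time_s: 16.48
ee_pos: [0.4825, -0.2586, 0.2002]
tool_rot: [-2.213, -2.213, 0.003]
ft_force: [-0.0, 0.0, -0.6]
opening: -0.0
rail n 117 size [29.9 94. ] R [ 0.5758 -0.1034] L [ 0.6055 -0.0142] ang 18.46
rail n 553 size [ 45.3 196.2] R [ 0.5838 -0.1032] L [0.6293 0.0877] ang 13.42
rail n 6 size [3.6 3.9] R [ 0.6171 -0.1377] L [ 0.6201 -0.1352] ang 50.31
```

View pics/side_9.png

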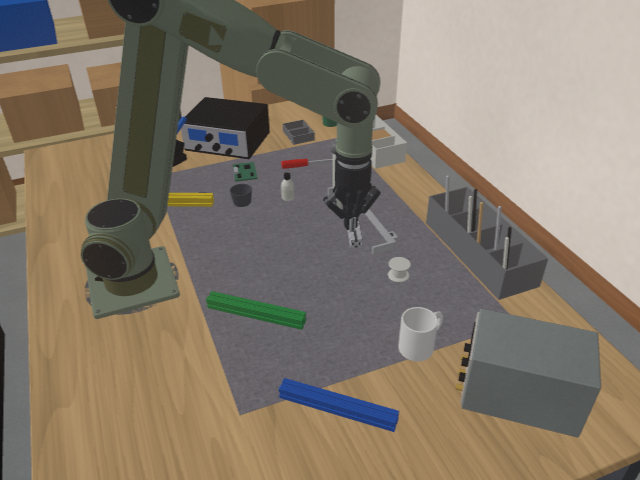

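Right end is at about (.576,-.100), 18.5°, and the left end at about (.652,.128), behind the column with its corner at the wall. Now the right end swings in.

```bash
python3 -m creep '1 5 -2 0 1; 3 10 -5 0 1; 4.9 15 -9 0 1; 4.9 18.3 -12 0 1; 4.9 18.3 -15 0 1; 4.9 18.3 -17.5 0 1; 4.9 18.3 -18.9 0 1;4.9 18.3 -19 0 1' && python3 -m creep '1 0 0 0 1; 1.9 0 0 0 1; 2.8 0 0 0 1; 3.6 0 0 0 1; 4.4 0 0 0 1; 5.2 0 0 0 1; 5.9 0 0 0 1; 6.5 0 0 0 1'; python3 - <<'E'
from meas import *
for n in('side','scene'):rail(grab(n,'10'),xr=(.5,.664))
E
```

```text
time_s: 17.62
ee_pos: [0.5301, -0.0737, 0.0062]
tool_rot: [-2.204, -2.21, 0.008]
ft_force: [-0.4, -0.6, -1.4]
opening: -0.0003
time_s: 18.62
ee_pos: [0.5955, -0.0737, 0.0061]
tool_rot: [-2.204, -2.21, 0.008]
ft_force: [0.0, 0.2, 1.6]
opening: -0.0002
rail n 112 size [42.2 61.2] R [ 0.5841 -0.093 ] L [ 0.6444 -0.0829] ang 80.45
rail n 583 size [ 60.2 186. ] R [ 0.6079 -0.0982] L [0.6294 0.0865] ang 6.64
```

View pics/scene_10.png

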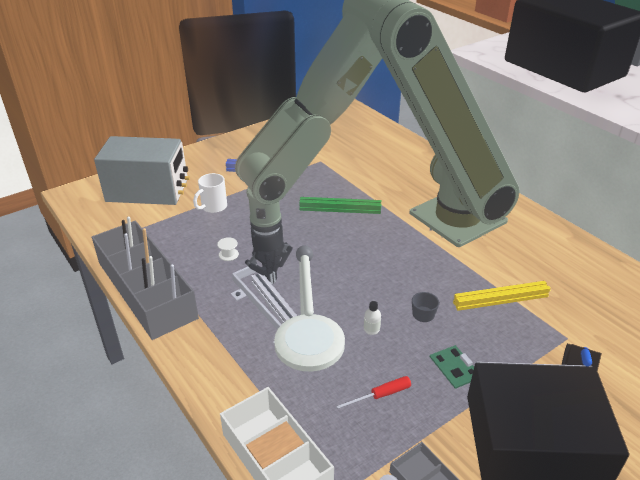

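View pics/side_10.png

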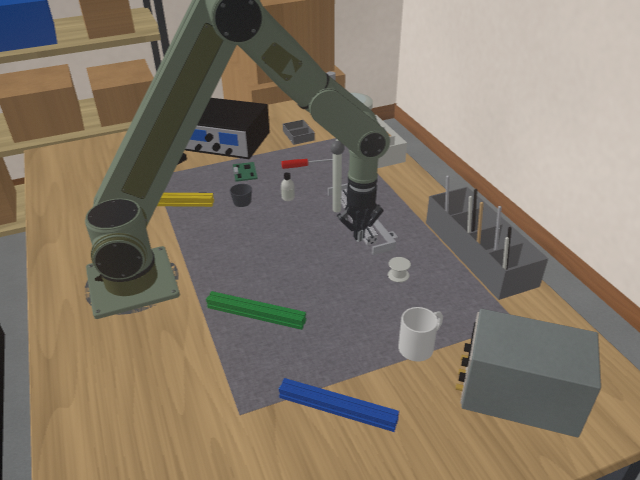

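```bash
python3 -m creep '0.6 0 0.2 0 1; 1.1 0 0.3 0 1; 1.6 0 0.3 0 1; 2 0 0.3 0 1; 2.3 0 0.3 0 1; 2.4 0 0.3 0 1';python3 - <<'E'
import cv2
from meas import *
d=grab('scene','11');b=cv2.imread('pics/scene_11.png');cv2.imwrite('pics/c11.png',cv2.resize(b[220:340,200:360],None,fx=5,fy=5,interpolation=cv2.INTER_CUBIC))
E
```

```text
time_s: 19.48
ee_pos: [0.6198, -0.0737, 0.0092]
tool_rot: [-2.204, -2.211, 0.008]
ft_force: [-1.2, 0.0, 1.7]
opening: -0.0
```

View pics/c11.png

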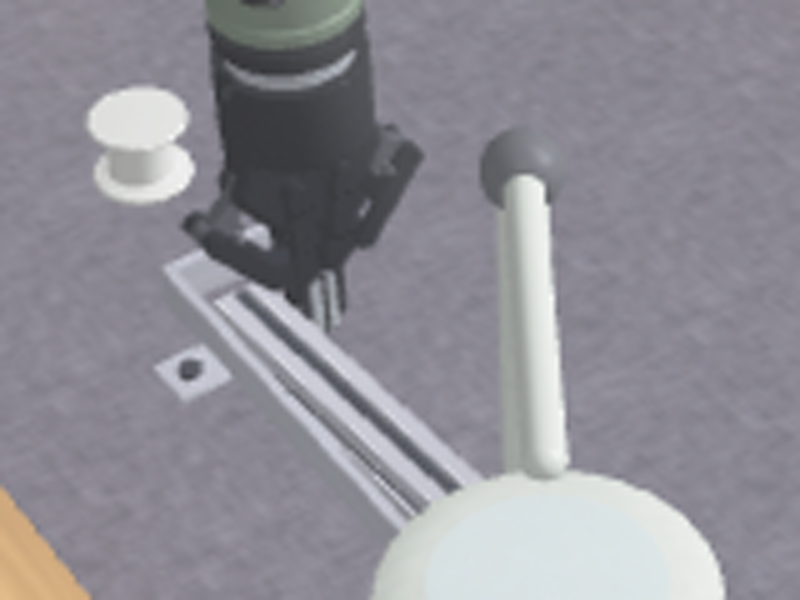

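The right end is in, but a gap along the wall widens to the left. I'll back off and measure from above.

```bash
python3 -m creep '-1.5 0 0 0 1; -5 0 4 0 1; -8 -1 10 0 1; -8 -2 15 0 1; -7 -2 19 0 1;-6 -2 22 0 1;-6 -2 22 0 1;-6 -2 22 0 1';python3 - <<'E'
from meas import *
d=grab('wrist','12');rail(d,xr=(.58,.672));rail(grab('scene','12'),xr=(.58,.67))
E
```

```text
time_s: 20.52
ee_pos: [0.5588, -0.0935, 0.2278]
tool_rot: [-2.203, -2.209, 0.01]
ft_force: [-0.4, 0.6, -0.4]
opening: -0.0001
rail n 7965 size [ 36.3 155.7] R [ 0.6528 -0.0984] L [0.6436 0.0571] ang -3.4
rail n 636 size [ 53.2 223.7] R [ 0.6431 -0.1391] L [0.6434 0.0846] ang 0.09
```

View pics/wrist_12.png

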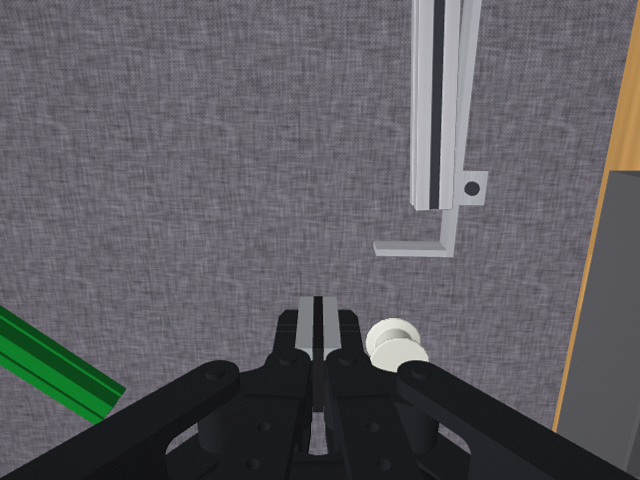

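The right end is at y≈-.100, up to the wall. The bar is turned about -3.5°, so the left end is about 15 mm off. I'll push at y≈0, left of the right-end pivot and clear of the column.

```bash
python3 -m creep '1 3 -3 0 1; 2 6 -7 0 1; 3.2 9.3 -11 0 1; 3.2 9.3 -15 0 1; 3.2 9.3 -18 0 1; 3.2 9.3 -20.5 0 1; 3.2 9.3 -21.5 0 1;3.2 9.3 -21.6 0 1' && python3 -m creep '0.7 0 0 0 1; 1.3 0 0 0 1; 1.8 0 0 0 1; 2.3 0 0 0 1; 2.7 0 0 0 1; 2.9 0 0 0 1; 3 0 0 0 1; 3 0 0 0 1'
```

```text
time_s: 21.62
ee_pos: [0.59, -0.0005, 0.0106]
tool_rot: [-2.201, -2.207, 0.013]
ft_force: [-0.2, -0.0, -0.2]
opening: 0.0001
time_s: 22.62
ee_pos: [0.6198, -0.0004, 0.0105]
tool_rot: [-2.201, -2.207, 0.013]
ft_force: [-1.1, 1.4, 1.3]
opening: 0.0004
```

```bash
python3 -m creep '0.1 0 0 0 1; 0.2 0 0 0 1; 0.2 0 0 0 1'; python3 -m creep '0.1 0 0 0 1; 0.2 0 0 0 1; 0.2 0 0 0 1'
```

```text
time_s: 23.0
ee_pos: [0.622, -0.0004, 0.0105]
tool_rot: [-2.201, -2.207, 0.013]
ft_force: [-1.8, 1.4, 0.5]
opening: -0.0001
time_s: 23.38
ee_pos: [0.6222, -0.0004, 0.0105]
tool_rot: [-2.199, -2.205, 0.017]
ft_force: [-5.7, 1.4, 4.5]
opening: 0.0002
```

```bash
python3 -m creep '0.2 0 0 0 1; 0.3 0 0 0 1; 0.3 0 0 0 1';python3 -m creep '-1.5 0 0 0 1; -5 -2 4 0 1; -8 -4 10 0 1; -8 -5 15 0 1; -6 -5 19 0 1;-5 -5 22 0 1;-5 -5 22 0 1;-5 -5 22 0 1';python3 - <<'E'
from meas import *
d=grab('wrist','13');P=cloud(d);x,y,z=P[...,0],P[...,1],P[...,2]
s,v=grey(d['img'])
for a in np.arange(-.13,.1,.02):
    k=(abs(y-a)<.006)&(z>.0275)&(z<.034)&(x>.6)&(x<.69)
    w=(abs(y-a)<.006)&(z>.019)&(z<.0275)&(x>.655)&(x<.69)
    if k.sum()>5:print(round(a,2),'rail',np.percentile(x[k],[2,98]).round(4),'wall',np.percentile(x[w],[5,95]).round(4) if w.sum()>3 else None, w.sum())
k=(z>.0275)&(z<.034)&(x>.6)&(x<.69)&(y<.1);print('R y',np.percentile(y[k],.5))
for n in('scene','side'):grab(n,'13')
b=cv2.imread('pics/scene_13.png');cv2.imwrite('pics/c13.png',cv2.resize(b[220:340,200:360],None,fx=5,fy=5,interpolation=cv2.INTER_CUBIC))
E
```

```text
time_s: 23.75
ee_pos: [0.6222, -0.0004, 0.0105]
tool_rot: [-2.196, -2.202, 0.025]
ft_force: [-9.0, -0.2, 6.6]
opening: -0.0002
time_s: 24.75
ee_pos: [0.5716, -0.0504, 0.2293]
tool_rot: [-2.195, -2.201, 0.027]
ft_force: [-0.2, 0.4, -1.5]
opening: 0.0001
-0.09 rail [0.6351 0.6642] wall [0.6663 0.6708] 76
-0.07 rail [0.6354 0.6644] wall [0.6664 0.6708] 82
-0.05 rail [0.6353 0.6643] wall [0.6664 0.671 ] 88
-0.03 rail [0.6355 0.6648] wall [0.6669 0.6713] 88
-0.01 rail [0.6357 0.6647] wall [0.6667 0.6713] 98
0.01 rail [0.636  0.6651] wall [0.6669 0.6713] 103
0.03 rail [0.636  0.6652] wall [0.6668 0.6718] 114
0.05 rail [0.6363 0.6653] wall [0.6554 0.6718] 121
0.07 rail [0.6361 0.6654] wall [0.6554 0.672 ] 134
0.09 rail [0.6367 0.6656] wall [0.6551 0.672 ] 145
R y -0.09725724693300053
```

View pics/wrist_13.png

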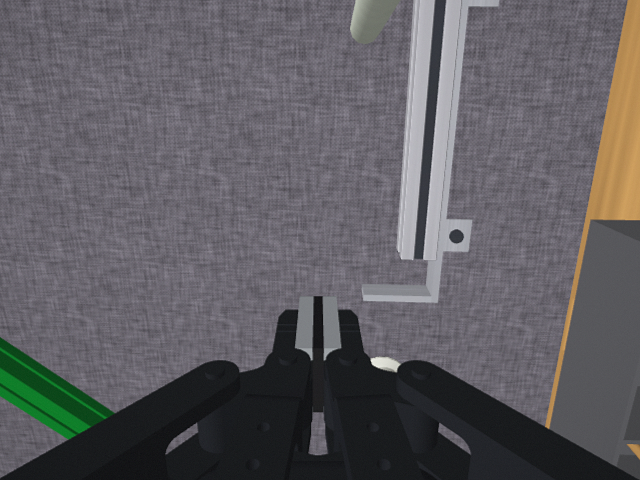

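View pics/c13.png

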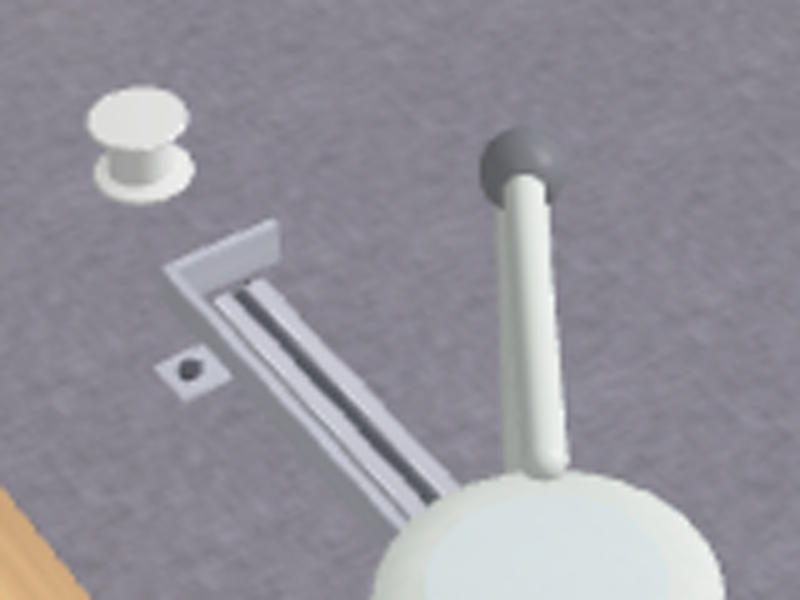

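View pics/side_13.png

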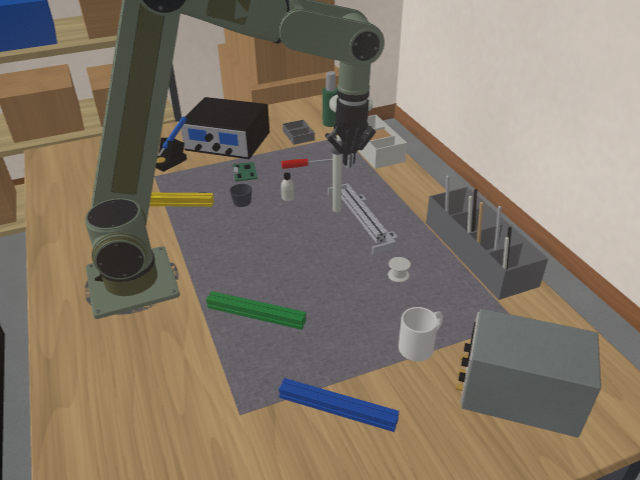

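The rail's back edge runs along the wall face from y=-.09 to +.09: rail .6642–.6656, wall .666. With the right end at -.097, its left end is at about .143, inside the cheeks (-.135 and +.164). Spool, flux, mug and the other bars are at their starting pixels. Handing in.

```bash
python3 - <<'E'
from look import *
print(env.observe()['time_s'],env.job_done())
E
```

```text
the job is handed in; nothing more can be done
24.9 None
```

The profile is lying along the bay's back wall, between the two end cheeks, and I handed the job in at 24.9 s. I only pushed it with shut fingertips: no gripping, lifting or tipping.

- **Pushes:** I pushed the left and right ends in turn until the bar pointed at the gap. Then I pushed its right end face lengthwise, so the left end went in behind the lamp column first, and swung the right end in. That left the left end about 15 mm off the wall, so I closed the gap with one more push near the middle, stopping at about 9 N.
- **Fit against the wall:** in the last wrist picture the bar is parallel to the wall. Its back edge is at x .664–.666 against a wall face measured at about .666, so any remaining gap is within the 1–2 mm measuring error.
- **Between the cheeks:** the right end is at y≈-.097, about 38 mm from its cheek. The left end was hidden behind the lamp in that view. From the bar's length it is at y≈.143, about 20 mm from its cheek.
- **Other things:** the spool, flux bottle, mug and other loose things look unmoved in the side view. The gripper was about 23 cm above the bench and touching nothing.

Some automatic fits of the bar partway through were wrong because the gripper or bay got into the mask. I set those aside and used the fingertip position or a clearer view instead.

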